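# Lock the exhibit case: press the spring plunger in and slide the keeper over it

### The arm

A 6-joint arm with a two-finger parallel gripper is mounted at the origin on the work surface. World frame = base frame: x ahead of the robot, y to its left, z up, the work surface at z = 0. Lengths are in mm, angles in rad, forces in N, time in s.
With the tool pointing down it reaches from about 350 to 775 mm from the base axis. Payload 7.3 kg.
Tool frame: the origin (TCP) lies at the very end of the fingers, on their centre line; the grasp point (between the pads) lies 19 mm behind it; x points along the fingers, z is the direction in which the jaws open and shut, and the axes are right-handed (so a half turn about x gives the same grasp; the last joint's range is limited). The gripper opens to 92 mm and grips with 3 to 60 N. Pads are 19 mm wide; open, the fingers measure 130 mm over their backs; the gripper's body (75 mm by 190 mm) begins 47 mm behind the grasp point.
Start: joints at [1.185, 0.342, 1.524, -0, 1.275, -0.146], TCP at [124.676, 510.001, 226.741] pointing down, gripper open.
Joint ranges: [-2.53, 2.53], [-0.77, 2.02], [0.04, 2.7], [-1, 4.14], [0.28, 2.66], [-3.11, 3.11]. Speed limits (rad/s): [2.57, 2.57, 3.14, 3.14, 3.14, 3.14].

### API

Orientations are given as [roll, pitch, yaw] about the fixed x, y, z axes, in that order (R = Rz(yaw) Ry(pitch) Rx(roll)).
In Python, from plant import * gives the robot as it stands.
- The arm moves only by the shell command python3 -m creep 'ROWS'. ROWS is JSON, a list of rows, each an object of numbers: "tx", "ty", "tz": the shift along the tool's x, y, z in cm; "wx", "wy", "wz": the turn, a rotation vector about the tool's x, y, z in rad; "gripper": the closure, from -1 (fully open) to 1 (shut). A call has 1 to 8 rows; each row is the pose to reach, as a shift and turn from the pose commanded when the call began, along the tool's axes at that moment; what a row does not reach only later rows make up. A row lasts 1/12 s, in which the tool goes at most 41.7 mm and 7.16 degrees, less where a joint would pass 70% of its speed; a pose out of reach is approached as far as the arm can. A call with a gripper value outside its range is refused whole. The fingers move at their own pace and stop on an object; the grip force is fixed at half the most. Time passes only in rows, so rows that repeat a pose let the fingers close. It gives the time, the measured TCP pose, the force and the opening at its end, in the units of the state.
- get_obs(): the state, without advancing time (a new reading comes with each control period).
- capture(name): name is "side" or "top"; returns a dict with "frame" (384x512x3 uint8, red, green, blue), "z_map" (384x512 float32, mm along the optical axis (not along the pixel's ray), 0 where there is no reading), "vertical_fov" (degrees; the focal length in pixels is half the picture's height over the tangent of half this angle, whatever the lens; pixels are square), "cx", "cy" (the principal point, pixels), "xyz" and "rotation" of the camera in the world. Camera axes: x right, y down, z forward; pixel columns grow to the right and rows downward; lengths in mm; the calibration is good to about 2 mm. A picture is of the moment at which its call begins.
- close_job(): hands the job in, once; it reports no verdict.
The state is a dict: "time": time; "joint_positions": joint angles; "dq": joint speeds; "tau": joint torques, N m; "tool_pos": TCP position; "tcp_rot": TCP orientation; "contact_force": force on the tool from outside, world axes, zero at the start; "moment": the same for the moment, N m; "grip_width": finger opening in mm.
Only numpy, scipy, OpenCV 4.12 (cv2) and the standard library are available. Lean on these libraries where they do the work, as an engineer would, in place of code of your own. Each camera call takes 0.05 s, during which the arm holds its last target.

### The job

Lock the exhibit case: push the aluminium plunger on its lid down into its housing against the spring, and while it is held down slide the red keeper all the way across so that its tongue traps the plunger when you let go. Be gentle with the lock: press and push with little more force than it needs, never over 25 N, and leave the bottles and the carton beside the case where they are.

Things in the scene. Friction and masses are not known exactly. Their poses are not given: they have to be found in the camera images.
- pocket (a point): Middle of the exhibit case's lid, at its top, 100 mm above the bench. The case is a fixed green steel box, 200 (x) by 300 (y) by 100 mm high; the axes are the case's: y along it, the way the keeper slides to lock; z up. The lock, a dark steel housing 60 (x) by 164 mm (y), sits in the lid on packing shims, its middle near this point. Its cheeks stand nominally 17 mm above the lid.
- press_spot (a point): Nominal middle of the free pressing area on the plunger's pad, 36 mm above the lid (pad at rest). Fixed to the case, axes as pocket. The real lock (housing, plunger, keeper together) stands up to 15 mm higher or lower and up to 3 mm off in x, 8 mm in y, differently each time and not measured: feel for it. Free pad: 42 mm (x) by 52 mm (y), up to the keeper plate at joint 0.
- keeper_plate (a point): Nominal middle of the rear face (facing -y, the one to push) of the red keeper's upright plate at joint 0; fixed to the case, the real one is off as the lock is. The plate is 60 mm wide (x), 8 mm thick, 28 mm high, its lower edge 2.5 mm above the resting pad. Closed fingertips that press the pad behind the plate can slide over the pad and push the plate along.
- plunger (a joint): Depth (m) of the plunger, a polished aluminium pad (friction about 0.3) with a brass block at its +y end standing 14 mm higher: 0 at rest, 0.014 on a rigid stop (pad then nominally 22 mm above the lid). Spring: about 4 N at first, 9 N at the stop. Goes straight down. Deeper than 0.0115 its block lets the keeper's tongue pass over it; once trapped and let go it rests at about 0.0115.
- keeper (a joint): Slide (m) of the red keeper, a bridge on rails astride the plunger, along +y: 0 to 0.004 at the start, 0.024 home on its stop. Needs 1 to 2 N and stays where left. Its tongue points to +y from the plate's foot; with the plunger up it stops against the brass block at about 0.008. The lock may nowhere be loaded with more than 25 N.
- amber_bottle_mid (a point): Bystander: amber glass bottle with black cap, 52 mm across, 95 mm high, standing beside the case; point at half its height.
- white_jar_mid (a point): Bystander: white jar, 56 mm across, 75 mm high, beside the case; point at half its height.
- carton_mid (a point): Bystander: small white carton with an orange band, 50 x 90 x 60 mm high, beside the case; point at its centre.

How it is judged (in metres and radians):
On the way, in this order (a step that is already met when the one before it is completed fails the run):
1. the plunger is pressed down into its housing far enough for the keeper to pass (value of joint plunger above 0.0115 m), for 0.1 s.
2. with the plunger down, the keeper is slid home over it (value of joint keeper above 0.021 m and value of joint plunger above 0.0095 m), for 0.2 s.
At the end, for the whole second after the job is handed in: The keeper is slid home (at least 21 of its 24 mm), the plunger is trapped under its tongue (still at least 9.5 mm down) with nothing pressing it, both are at rest, and the bottles and carton are where they were (all of step 2 and velocity of joint each of keeper, plunger below 0.005 m/s and velocity of joint plunger above -0.005 m/s); the robot touches nothing.
It fails at once if the robot loaded the lock, or anything else, with more than 25 N (contact force between any of the arm, the fingers and anything else above 25 N).
It fails at once if a bystander was moved by more than 20 mm (distance of any of amber_bottle_mid, white_jar_mid, carton_mid from where it was at the start of the episode above 0.02 m).
It also fails if it takes over 64 s, if anything falls off the work surface, if the arm or the gripper's body presses on something with over 40 N, if the wrist force passes 120 N, or if a joint passes its speed limit or range.

## Working session

There is one attempt and no reset: what is moved stays moved. The work goes in short steps, Python scripts to look and compute and a shell command to move; the robot and the scene stay as the last step left them, time stands still between calls to the robot, and variables do not carry over. Pictures are saved under pics/ and viewed, and the job is handed in when it is done.

```bash
ls; mkdir -p pics; python3 - <<'E'
from plant import *
import cv2,pickle
o=get_obs();print(o)
for n in("side","top"):
    c=capture(n);pickle.dump(c,open(f"pics/{n}0.pkl","wb"))
    cv2.imwrite(f"pics/{n}0.png",cv2.resize(c["frame"][:,:,::-1],(800,600)))
    print({k:v for k,v in c.items() if k not in("frame","z_map")})
E
```

```text
pics
{'time': 0.0, 'joint_positions': array([ 1.18496561e+00,  3.42716347e-01,  1.52495480e+00, -5.36636325e-05,
        1.27538566e+00, -1.45993757e-01]), 'dq': array([ 0.00119068, -0.00030415, -0.00155458, -0.00071545,  0.00068495,
       -0.00038403]), 'tau': array([-2.87878920e-04, -4.31246603e+01, -2.44207960e+01,  7.16341124e-02,
        5.62865508e-02, -1.06786770e-04]), 'tool_pos': array([124.55866506, 509.62213908, 226.06997514]), 'tcp_rot': array([ 3.03063278,  1.56933127, -1.9215775 ]), 'contact_force': array([0.16394863, 0.25536695, 0.16267201]), 'moment': array([0.029895  , 0.0243232 , 0.00887482]), 'grip_width': 91.86229365907096}
{'vertical_fov': 53.0020960122427, 'cx': 254.96948692408057, 'cy': 189.45125772177767, 'xyz': array([ 290.68322313, -445.19388484,  697.97205402]), 'rotation': array([-2.35731736,  0.01539393, -0.61470637])}
{'vertical_fov': 48.52198388544685, 'cx': 262.7672673926548, 'cy': 190.11475685077187, 'xyz': array([522.73807998,  38.13398251, 940.61346909]), 'rotation': array([-3.0346634 ,  0.01304422, -1.54661085])}
```

View pics/side0.png

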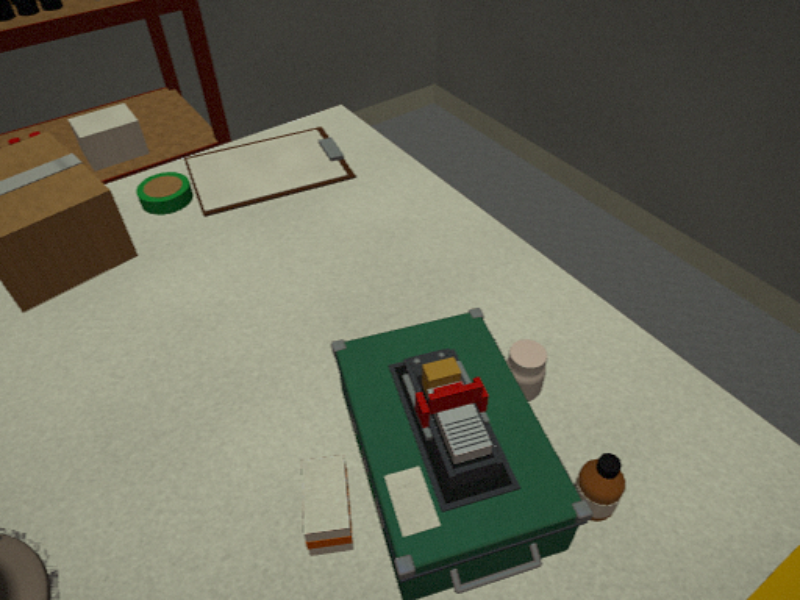

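View pics/top0.png

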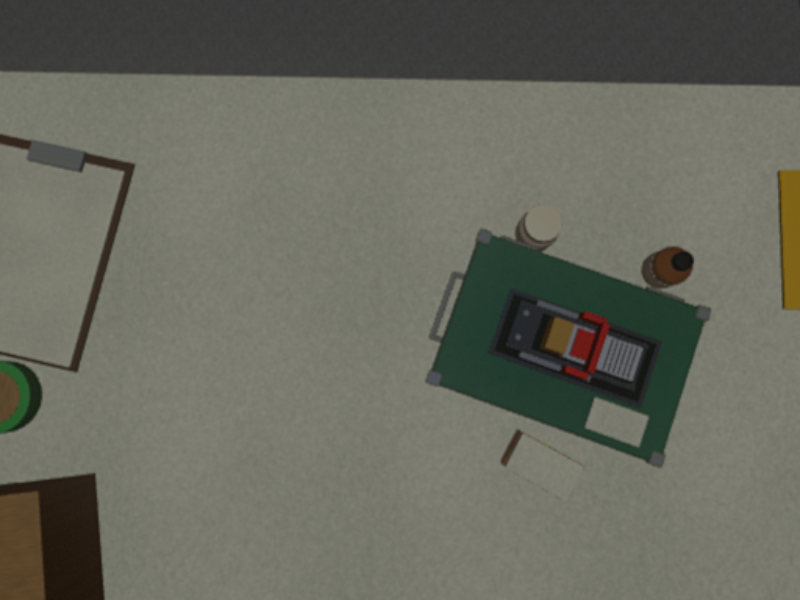

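The side view shows the case at (330-590, 310-600), with the red plate at (452,400) and the pad at (465,432). The top view shows the case corners at about (484,236), (703,313), (657,460), (433,378), the pad at (620,357) and the plate at (597,345). The gripper is out of both views. Next I'll look at an enlarged crop.

```bash
cat > h.py <<'E'
import numpy as np,cv2,pickle
from scipy.spatial.transform import Rotation as R
def xyzmap(c):
    f=c["frame"].shape[0]/2/np.tan(np.radians(c["vertical_fov"]/2))
    z=c["z_map"].astype(float);v,u=np.mgrid[:z.shape[0],:z.shape[1]]
    P=np.stack([(u-c["cx"])/f*z,(v-c["cy"])/f*z,z],-1)
    return P@R.from_euler('xyz',c["rotation"]).as_matrix().T+c["xyz"]
def proj(c,p):
    f=c["frame"].shape[0]/2/np.tan(np.radians(c["vertical_fov"]/2))
    q=(np.asarray(p)-c["xyz"])@R.from_euler('xyz',c["rotation"]).as_matrix()
    return q[...,0]/q[...,2]*f+c["cx"],q[...,1]/q[...,2]*f+c["cy"]
E
python3 - <<'E'
from h import *
for n,(a,b,w,h) in {"top":(300,170,130,100),"side":(230,200,130,160)}.items():
    c=pickle.load(open(f"pics/{n}0.pkl","rb"));M=xyzmap(c)
    k=6 if n=="top" else 3.75
    cv2.imwrite(f"pics/{n}c.png",cv2.resize(c["frame"][b:b+h,a:a+w,::-1],None,fx=k,fy=k,interpolation=cv2.INTER_CUBIC))
    fr=c["frame"].astype(int)
    g=(fr[...,1]>fr[...,0]*1.5)&(fr[...,1]>fr[...,2]*1.15)&(M[...,2]>60)&(M[...,2]<130)
    pts=M[g];print(n,g.sum(),np.percentile(pts[:,2],[5,50,95]))
    t=g&(abs(M[...,2]-np.median(pts[:,2]))<8)
    print(cv2.minAreaRect(M[t][:,:2].astype(np.float32)))
E
```

```text
top 9662 [ 96.98337551  99.37404744 101.75013791]
((557.30859375, -148.5500030517578), (299.82293701171875, 201.15499877929688), 71.66488647460938)
side 10746 [ 95.51015408  99.8243128  101.61579144]
((582.7176513671875, -157.78770446777344), (303.0412292480469, 260.677978515625), 71.6989974975586)
```

View pics/topc.png

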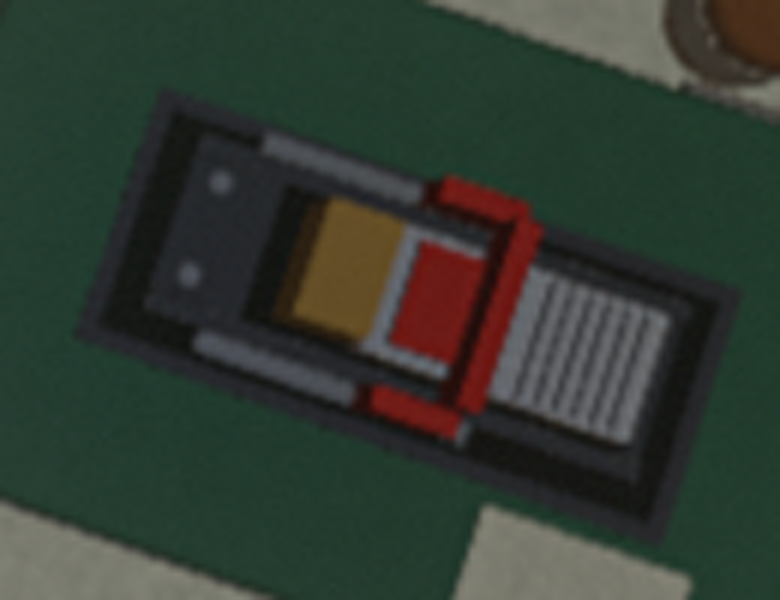

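View pics/sidec.png

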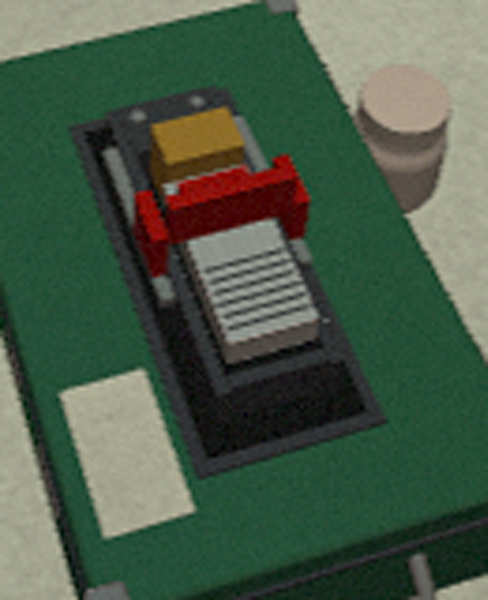

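The top crop shows the ribbed pad at crop px (515-670, 265-440), the plate strip from (530,215) to (470,410), the tongue at (435,300) and the brass block at (350,265). Case +y points image-left, so the case yaw is -18.3°. Now I'll measure the lock in case coordinates.

```bash
cat >> h.py <<'E'
th=np.radians(71.67-90);C0=np.array([557.3,-148.55,100.])
Rc=np.array([[np.cos(th),-np.sin(th),0],[np.sin(th),np.cos(th),0],[0,0,1]])
def tocase(p): return (np.asarray(p)-C0)@Rc
def toworld(p): return np.asarray(p)@Rc.T+C0
E
python3 - <<'E'
from h import *
from scipy.spatial.transform import Rotation as R
for n in("top","side"):
    c=pickle.load(open(f"pics/{n}0.pkl","rb"));M=tocase(xyzmap(c));fr=c["frame"].astype(int)
    inl=(abs(M[...,0])<40)&(abs(M[...,1])<95)
    red=inl&(fr[...,0]>2*fr[...,1])&(fr[...,2]<fr[...,1]*1.3)&(fr[...,2]*3<fr[...,0])
    brass=inl&(fr[...,0]>1.2*fr[...,1])&(fr[...,1]>1.7*fr[...,2])
    grey=inl&(fr.min(-1)>85)&(fr.max(-1)-fr.min(-1)<40)
    for k,m in dict(red=red,brass=brass,grey=grey).items():
        p=M[m];
        if len(p): print(n,k,len(p),np.percentile(p,[2,10,50,90,98],axis=0).round(1).tolist())
    # profile along y at x~0
    for y in range(-90,95,5):
        s=(abs(M[...,0])<12)&(abs(M[...,1]-y)<2.5)
        if s.any(): print(y,np.percentile(M[s][:,2],[10,50,90]).round(1),np.median(fr[s],0))
    g=pickle
for n,p in dict(press=[0,-30,36]).items(): print(toworld(p))
o=R.from_euler('xyz',[3.03063278,1.56933127,-1.9215775]).as_matrix();print(o)
E
```

```text
top red 528 [[-36.9, -20.4, 50.1], [-32.1, -18.5, 52.8], [0.0, -11.6, 55.8], [31.3, 2.8, 76.6], [36.4, 5.6, 78.3]]
top brass 324 [[-19.1, 15.0, 32.6], [-16.1, 17.4, 48.0], [-0.6, 28.0, 59.6], [15.2, 37.5, 61.6], [18.3, 37.8, 62.6]]
top grey 402 [[-19.6, -72.8, 42.9], [-17.6, -70.2, 44.0], [-0.3, -46.0, 45.7], [17.5, 6.9, 47.5], [20.0, 9.8, 48.6]]
-90 [1.9 1.9 1.9] [27. 28. 28.]
-85 [25.5 27.  27.7] [35. 36. 38.]
-80 [25.4 27.1 29.4] [50. 52. 53.]
-75 [44.  45.1 45.9] [ 98.  99. 101.]
-70 [44.1 45.9 48. ] [ 96.  98. 101.]
-65 [43.8 45.8 47.6] [90. 92. 95.]
-60 [44.2 46.2 47.6] [86.  87.5 90.5]
-55 [43.4 45.4 47.3] [82. 84. 87.]
-50 [44.6 46.  48.2] [82.  84.  87.5]
-45 [44.3 45.7 47.6] [87.5 89.5 93. ]
-40 [44.2 45.9 47.1] [91.5 93.5 97. ]
-35 [44.5 46.  47.7] [ 99. 102. 106.]
-30 [44.4 45.9 47.4] [ 99.   98.5 102.5]
-20 [74.4 76.1 78.2] [108.  25.  21.]
-15 [54.7 71.4 77. ] [80. 19. 16.]
-10 [52.5 53.9 55.3] [110.  26.  22.]
-5 [53.2 54.4 56. ] [108.  26.  22.]
0 [52.3 53.7 55.4] [109.  26.  22.]
5 [44.9 53.  55.6] [97.5 39.5 39.5]
10 [44.  45.8 46.9] [ 98.   99.5 103.5]
15 [58.  59.
[... 1501 characters left out ...]
 54.9 56.1] [128.   14.5  10.5]
5 [53.5 54.8 55.7] [140.  14.   5.]
10 [46.8 47.  47.1] [126.5  96.5  88. ]
15 [46.7 55.2 60.4] [80. 57. 24.]
20 [59.6 60.8 61.8] [142. 110.  41.]
25 [59.5 60.3 61.6] [142. 109.  40.]
30 [59.1 60.6 61.8] [142. 109.  40.]
35 [59.4 60.5 61.7] [143. 110.  40.]
40 [59.4 60.2 60.8] [110.  88.  46.]
60 [27. 28. 29.] [55.  54.5 48. ]
65 [26.  27.4 29.1] [49. 53. 54.]
70 [26.2 27.5 28.8] [49. 52. 53.]
75 [27.  27.7 28.6] [50.5 51.  52.5]
80 [26.  26.6 27.1] [48.  70.5 57. ]
[ 547.86531407 -177.02782824  136.        ]
[[-5.03439507e-04 -9.71380396e-01  2.37528678e-01]
 [-1.37584103e-03  2.37529156e-01  9.71379435e-01]
 [-9.99998927e-01  1.62229083e-04 -1.45604657e-03]]
```

```bash
python3 - <<'E'
from h import *
for n in("top","side"):
    c=pickle.load(open(f"pics/{n}0.pkl","rb"));M=xyzmap(c);ok=c["z_map"]>0
    P=M[ok]; print(n,P.min(0).round(),P.max(0).round())
    t=ok&(M[...,2]>60)&(abs(M[...,1])<900)&(M[...,0]<1000)&(M[...,0]>-100)
    k,l,s,ce=cv2.connectedComponentsWithStats(t.astype(np.uint8))
    for i in range(1,k):
        if s[i,4]>60:
            q=M[l==i];print(s[i],q.min(0).round(),q.max(0).round())
A=np.array([124.7,510]);B=toworld([0,-45,0])[:2];d=B-A
t0=R.from_euler('xyz',[3.03063278,1.56933127,-1.9215775]).as_matrix()
print(B,d, d@t0[:2,1], d@t0[:2,2])
E
```

```text
top [ 200. -952. -767.] [1528. 1199.  181.]
[335 131  25  25 475] [ 693. -145.   61.] [743. -96.  79.]
[  272   147   183   153 16270] [ 409. -326.   74.] [702.  31. 181.]
[420 158  24  24 406] [ 644. -319.   60.] [ 692. -274.   98.]
[326 283  20  22 102] [ 389. -119.   60.] [432. -81.  64.]
[342 286  14  22  64] [ 384. -139.   60.] [ 426. -113.   64.]
[352 293  19  12  68] [ 391. -170.   60.] [ 413. -133.   65.]
[   0  308   52   76 3598] [221. 464.  60.] [368. 577. 144.]
side [  68. -502. -765.] [2063. 1801.  251.]
[   0   84   81   99 5137] [170. 455.  60.] [368. 744. 146.]
[  211   197   168   177 17657] [ 409. -327.   60.] [703.  31. 179.]
[325 217  25  23 441] [ 693. -145.   60.] [744. -96.  78.]
[372 290  28  29 585] [ 644. -321.   60.] [ 689. -272.   98.]
[193 292  30  50 666] [ 359. -176.   60.] [437. -78.  64.]
[ 543.14797111 -191.26674236] [ 418.44797111 -701.26674236] -573.0434531837411 -581.8026989153042
```

The pad is 46 mm above the lid (10 mm high), world z about 146. The plate's rear face is at case y about -22 and the lock's x offset is about 0. A straight path at z of about 227 clears the cardboard box, which is 146 mm high. I'll travel there with the fingers shut.

```bash
python3 -m creep '[{"ty":-14.3,"tz":-14.5,"gripper":1},{"ty":-14.3,"tz":-14.5,"gripper":1},{"ty":-14.3,"tz":-14.5,"gripper":1},{"ty":-28.6,"tz":-29.0,"wx":0.04,"gripper":1},{"ty":-28.6,"tz":-29.0,"wx":0.04,"gripper":1},{"ty":-28.6,"tz":-29.0,"wx":0.04,"gripper":1},{"ty":-28.6,"tz":-29.0,"wx":0.04,"gripper":1},{"ty":-28.6,"tz":-29.0,"wx":0.04,"gripper":1}]'
```

```text
validation failed for argument at $[0]...
```

```bash
python3 -m creep '[{"tx":0,"ty":-14.3,"tz":-14.5,"wx":0,"wy":0,"wz":0,"gripper":1},{"tx":0,"ty":-14.3,"tz":-14.5,"wx":0,"wy":0,"wz":0,"gripper":1},{"tx":0,"ty":-14.3,"tz":-14.5,"wx":0,"wy":0,"wz":0,"gripper":1},{"tx":0,"ty":-14.3,"tz":-14.5,"wx":0,"wy":0,"wz":0,"gripper":1}]'; python3 -c "
from plant import *;print(get_obs()['tool_pos'])"
```

```text
time: 0.43
tool_pos: [210.3, 365.2, 226.3]
tcp_rot: [2.868, 1.57, -2.083]
contact_force: [0.7, 0.2, -0.1]
grip_width: 69.8
[210.29250067 365.20837235 226.27217796]
```

```bash
python3 -m creep '[{"tx":0,"ty":-22,"tz":-22,"wx":0.04,"wy":0,"wz":0,"gripper":1},{"tx":0,"ty":-22,"tz":-22,"wx":0.04,"wy":0,"wz":0,"gripper":1},{"tx":0,"ty":-22,"tz":-22,"wx":0.04,"wy":0,"wz":0,"gripper":1},{"tx":0,"ty":-22,"tz":-22,"wx":0.04,"wy":0,"wz":0,"gripper":1},{"tx":0,"ty":-22,"tz":-22,"wx":0.04,"wy":0,"wz":0,"gripper":1},{"tx":0,"ty":-22,"tz":-22,"wx":0.04,"wy":0,"wz":0,"gripper":1},{"tx":0,"ty":-22,"tz":-22,"wx":0.04,"wy":0,"wz":0,"gripper":1},{"tx":0,"ty":-22,"tz":-22,"wx":0.04,"wy":0,"wz":0,"gripper":1}]'
cat > togo.py <<'E'
import sys
from plant import *
from h import *
o=get_obs();g=toworld(eval(sys.argv[1]));Rt=R.from_euler('xyz',o['tcp_rot']).as_matrix()
goal=np.column_stack([[0,0,-1],np.cross([Rc[0,1],Rc[1,1],0],[0,0,-1]),[Rc[0,1],Rc[1,1],0]])
print('t',o['time'],'case',tocase(o['tool_pos']).round(1),'F',o['contact_force'].round(2),'w',o['grip_width'].round(1))
print('dt cm',((g-o['tool_pos'])@Rt/10).round(2),'rot',R.from_matrix(Rt.T@goal).as_rotvec().round(3))
E
python3 togo.py "[0,-45,126]"
```

```text
time: 1.1
tool_pos: [373.3, 97.5, 226.7]
tcp_rot: [-2.138, 1.569, -0.849]
contact_force: [0.5, -0.2, -0.3]
grip_width: 16.3Traceback (most recent call last):
  File "togo.py", line 6, in <module>
    print('t',o['time'],'case',tocase(o['tool_pos']).round(1),'F',o['contact_force'].round(2),'w',o['grip_width'].round(1))
                                                                                                  ^^^^^^^^^^^^^^^^^^^^^
AttributeError: 'float' object has no attribute 'round'
```

```bash
sed -i "s/o\['grip_width'\].round(1)/round(o['grip_width'],1)/" togo.py; python3 togo.py "[0,-45,126]"
```

```text
t 1.1 case [-252.   175.7  126.7] F [ 0.48 -0.23 -0.32] w 16.3
dt cm [  0.12 -24.36 -22.99] rot [ 0.037 -0.001  0.001]
```

```bash
python3 -m creep '[{"tx":0,"ty":-23.5,"tz":-22.2,"wx":0.037,"wy":0,"wz":0,"gripper":1},{"tx":0,"ty":-23.5,"tz":-22.2,"wx":0.037,"wy":0,"wz":0,"gripper":1},{"tx":0,"ty":-23.5,"tz":-22.2,"wx":0.037,"wy":0,"wz":0,"gripper":1},{"tx":0,"ty":-23.5,"tz":-22.2,"wx":0.037,"wy":0,"wz":0,"gripper":1},{"tx":0,"ty":-23.5,"tz":-22.2,"wx":0.037,"wy":0,"wz":0,"gripper":1},{"tx":0,"ty":-23.5,"tz":-22.2,"wx":0.037,"wy":0,"wz":0,"gripper":1},{"tx":0,"ty":-23.5,"tz":-22.2,"wx":0.037,"wy":0,"wz":0,"gripper":1},{"tx":0,"ty":-23.5,"tz":-22.2,"wx":0.037,"wy":0,"wz":0,"gripper":1}]';python3 togo.py "[0,-45,126]"
```

```text
time: 1.77
tool_pos: [537.0, -180.3, 226.0]
tcp_rot: [2.223, 1.57, -2.808]
contact_force: [0.2, -0.3, 0.5]
grip_width: 0.7
t 1.7667 case [ -9.3 -36.5 126. ] F [ 0.19 -0.35  0.47] w 0.7
dt cm [ 0.   -0.92 -0.85] rot [ 0.002 -0.    -0.   ]
```

```bash
python3 -m creep '[{"tx":0,"ty":0,"tz":0,"wx":0,"wy":0,"wz":0,"gripper":1},{"tx":0,"ty":0,"tz":0,"wx":0,"wy":0,"wz":0,"gripper":1},{"tx":0,"ty":0,"tz":0,"wx":0,"wy":0,"wz":0,"gripper":1}]';python3 togo.py "[0,-45,126]"
```

```text
time: 2.02
tool_pos: [535.5, -176.6, 226.0]
tcp_rot: [1.2, 1.569, 2.454]
contact_force: [0.4, -0.1, 0.3]
grip_width: 0.6
t 2.0167 case [-11.9 -33.5 126. ] F [ 0.41 -0.1   0.31] w 0.6
dt cm [ 0.   -1.18 -1.16] rot [ 0.003  0.001 -0.002]
```

```bash
python3 -m creep '[{"tx":0,"ty":-1.18,"tz":-1.56,"wx":0.002,"wy":0,"wz":0,"gripper":1},{"tx":0,"ty":-1.18,"tz":-1.56,"wx":0.002,"wy":0,"wz":0,"gripper":1},{"tx":3.6,"ty":-1.18,"tz":-1.56,"wx":0.002,"wy":0,"wz":0,"gripper":1},{"tx":3.6,"ty":-1.18,"tz":-1.56,"wx":0.002,"wy":0,"wz":0,"gripper":1},{"tx":3.6,"ty":-1.18,"tz":-1.56,"wx":0.002,"wy":0,"wz":0,"gripper":1},{"tx":3.6,"ty":-1.18,"tz":-1.56,"wx":0.002,"wy":0,"wz":0,"gripper":1}]';python3 togo.py "[0,-49,60]"
python3 - <<'E'
from plant import *
from h import *
for n,(a,b,w,h) in {"top":(300,140,150,120),"side":(230,140,150,220)}.items():
    c=capture(n);pickle.dump(c,open(f"pics/{n}1.pkl","wb"))
    k=5 if n=="top" else 2.7
    cv2.imwrite(f"pics/{n}1.png",cv2.resize(c["frame"][b:b+h,a:a+w,::-1],None,fx=k,fy=k,interpolation=cv2.INTER_CUBIC))
E
```

```text
time: 2.52
tool_pos: [542.6, -194.9, 191.9]
tcp_rot: [-1.283, 1.57, -0.03]
contact_force: [0.2, -0.6, 0.3]
grip_width: 0.0
t 2.5167 case [  0.6 -48.6  91.9] F [ 0.18 -0.64  0.35] w 0.0
dt cm [ 3.19  0.06 -0.04] rot [0.002 0.    0.   ]
```

View pics/side1.png

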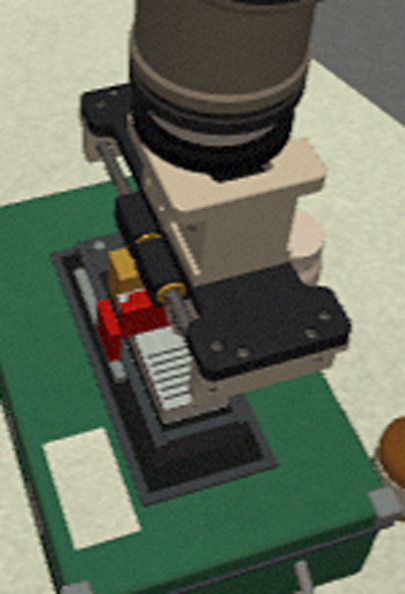

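View pics/top1.png

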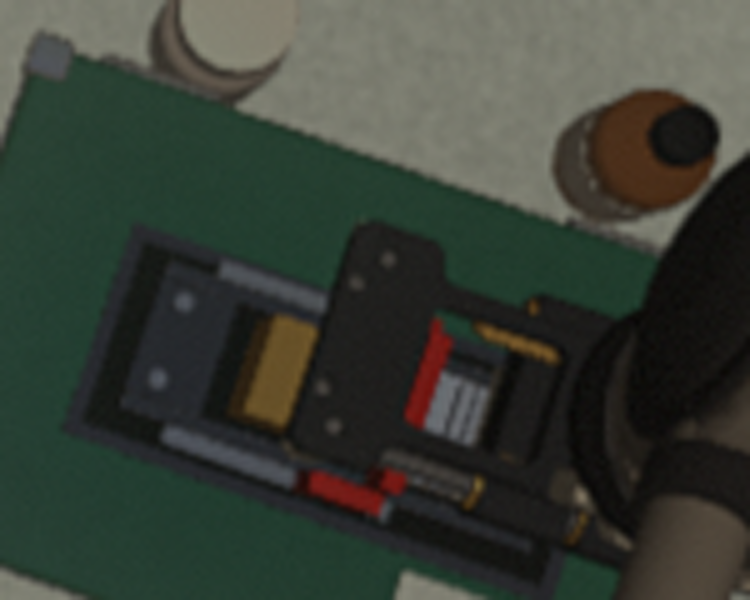

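The gripper body blocks the view of the fingertips. The plate, pad and block are visible between the carriages and nothing is touching. Descending towards the pad.

```bash
python3 -m creep '[{"tx":1.5,"ty":0,"tz":0,"wx":0,"wy":0,"wz":0,"gripper":1},{"tx":2.5,"ty":0,"tz":0,"wx":0,"wy":0,"wz":0,"gripper":1},{"tx":3,"ty":0,"tz":0,"wx":0,"wy":0,"wz":0,"gripper":1},{"tx":3,"ty":0,"tz":0,"wx":0,"wy":0,"wz":0,"gripper":1},{"tx":3,"ty":0,"tz":0,"wx":0,"wy":0,"wz":0,"gripper":1}]';python3 togo.py "[0,-49,46]"
```

```text
time: 3.03
tool_pos: [542.6, -195.8, 160.8]
tcp_rot: [0.902, 1.571, 2.154]
contact_force: [0.2, 0.2, -0.7]
grip_width: 0.7
t 3.0333 case [  0.9 -49.5  60.8] F [ 0.2   0.19 -0.68] w 0.7
dt cm [1.48 0.09 0.04] rot [ 0.001  0.    -0.   ]
```

```bash
python3 -m creep '[{"tx":0.4,"ty":0.08,"tz":0,"wx":0,"wy":0,"wz":0,"gripper":1},{"tx":0.8,"ty":0.08,"tz":0,"wx":0,"wy":0,"wz":0,"gripper":1},{"tx":1.1,"ty":0.08,"tz":0,"wx":0,"wy":0,"wz":0,"gripper":1},{"tx":1.1,"ty":0.08,"tz":0,"wx":0,"wy":0,"wz":0,"gripper":1},{"tx":1.1,"ty":0.08,"tz":0,"wx":0,"wy":0,"wz":0,"gripper":1}]';python3 togo.py "[0,-49,46]"
for i in 1; do python3 -m creep '[{"tx":0.1,"ty":0,"tz":0,"wx":0,"wy":0,"wz":0,"gripper":1},{"tx":0.2,"ty":0,"tz":0,"wx":0,"wy":0,"wz":0,"gripper":1},{"tx":0.2,"ty":0,"tz":0,"wx":0,"wy":0,"wz":0,"gripper":1},{"tx":0.2,"ty":0,"tz":0,"wx":0,"wy":0,"wz":0,"gripper":1}]';python3 togo.py "[0,-49,46]"; done
```

```text
time: 3.45
tool_pos: [541.7, -195.5, 149.5]
tcp_rot: [1.181, 1.57, 2.433]
contact_force: [0.2, -0.5, -0.4]
grip_width: 0.5
t 3.45 case [ -0.1 -49.5  49.5] F [ 0.2  -0.47 -0.44] w 0.5
dt cm [ 0.35 -0.01  0.05] rot [ 0.001  0.    -0.   ]
time: 3.78
tool_pos: [541.8, -195.5, 147.7]
tcp_rot: [0.385, 1.571, 1.637]
contact_force: [0.3, 1.0, 0.8]
grip_width: 0.5
t 3.7833 case [  0.  -49.5  47.7] F [0.33 1.   0.76] w 0.5
dt cm [0.17 0.   0.05] rot [ 0.001  0.    -0.   ]
```

```bash
for i in 1; do python3 -m creep '[{"tx":0.1,"ty":0,"tz":0,"wx":0,"wy":0,"wz":0,"gripper":1},{"tx":0.2,"ty":0,"tz":0,"wx":0,"wy":0,"wz":0,"gripper":1},{"tx":0.2,"ty":0,"tz":0,"wx":0,"wy":0,"wz":0,"gripper":1},{"tx":0.2,"ty":0,"tz":0,"wx":0,"wy":0,"wz":0,"gripper":1}]';python3 togo.py "[0,-49,46]"; 
python3 -m creep '[{"tx":0.1,"ty":0,"tz":0,"wx":0,"wy":0,"wz":0,"gripper":1},{"tx":0.2,"ty":0,"tz":0,"wx":0,"wy":0,"wz":0,"gripper":1},{"tx":0.2,"ty":0,"tz":0,"wx":0,"wy":0,"wz":0,"gripper":1},{"tx":0.2,"ty":0,"tz":0,"wx":0,"wy":0,"wz":0,"gripper":1}]';python3 togo.py "[0,-49,46]";done
```

```text
time: 4.12
tool_pos: [541.9, -195.6, 146.1]
tcp_rot: [-1.635, 1.57, -0.383]
contact_force: [-0.7, 0.5, 5.1]
grip_width: 0.2
t 4.1167 case [  0.2 -49.5  46.1] F [-0.71  0.51  5.07] w 0.2
dt cm [0.01 0.02 0.05] rot [ 0.001 -0.     0.001]
time: 4.45
tool_pos: [541.9, -195.6, 143.9]
tcp_rot: [-1.669, 1.57, -0.417]
contact_force: [-0.1, 0.7, 4.4]
grip_width: 0.5
t 4.45 case [  0.2 -49.5  43.9] F [-0.06  0.73  4.38] w 0.5
dt cm [-0.21  0.02  0.05] rot [ 0.001 -0.     0.001]
```

Contact is at about 46.2 mm, with about 4.5 N from the spring. Pressing on, slowly.

```bash
python3 -m creep '[{"tx":0.15,"ty":0,"tz":0,"wx":0,"wy":0,"wz":0,"gripper":1},{"tx":0.3,"ty":0,"tz":0,"wx":0,"wy":0,"wz":0,"gripper":1},{"tx":0.45,"ty":0,"tz":0,"wx":0,"wy":0,"wz":0,"gripper":1},{"tx":0.6,"ty":0,"tz":0,"wx":0,"wy":0,"wz":0,"gripper":1},{"tx":0.7,"ty":0,"tz":0,"wx":0,"wy":0,"wz":0,"gripper":1},{"tx":0.7,"ty":0,"tz":0,"wx":0,"wy":0,"wz":0,"gripper":1},{"tx":0.7,"ty":0,"tz":0,"wx":0,"wy":0,"wz":0,"gripper":1}]';python3 togo.py "[0,-49,33]"; python3 -m creep '[{"tx":0.1,"ty":0,"tz":0,"wx":0,"wy":0,"wz":0,"gripper":1},{"tx":0.2,"ty":0,"tz":0,"wx":0,"wy":0,"wz":0,"gripper":1},{"tx":0.3,"ty":0,"tz":0,"wx":0,"wy":0,"wz":0,"gripper":1},{"tx":0.3,"ty":0,"tz":0,"wx":0,"wy":0,"wz":0,"gripper":1},{"tx":0.3,"ty":0,"tz":0,"wx":0,"wy":0,"wz":0,"gripper":1}]';python3 togo.py "[0,-49,33]"
```

```text
time: 5.03
tool_pos: [541.9, -195.7, 137.2]
tcp_rot: [-1.727, 1.57, -0.475]
contact_force: [-0.7, 0.7, 7.3]
grip_width: 0.2
t 5.0333 case [  0.2 -49.6  37.2] F [-0.68  0.72  7.27] w 0.2
dt cm [0.42 0.02 0.06] rot [ 0.001 -0.     0.001]
time: 5.45
tool_pos: [542.0, -195.7, 134.3]
tcp_rot: [-1.719, 1.57, -0.467]
contact_force: [-2.2, 0.8, 7.1]
grip_width: 0.4
t 5.45 case [  0.3 -49.5  34.3] F [-2.21  0.78  7.14] w 0.4
dt cm [0.13 0.03 0.05] rot [ 0.001 -0.     0.001]
```

```bash
python3 -m creep '[{"tx":0.05,"ty":0,"tz":0,"wx":0,"wy":0,"wz":0,"gripper":1},{"tx":0.1,"ty":0,"tz":0,"wx":0,"wy":0,"wz":0,"gripper":1},{"tx":0.1,"ty":0,"tz":0,"wx":0,"wy":0,"wz":0,"gripper":1},{"tx":0.1,"ty":0,"tz":0,"wx":0,"wy":0,"wz":0,"gripper":1}]';python3 togo.py "[0,-49,33]"; python3 -m creep '[{"tx":0.05,"ty":0,"tz":0,"wx":0,"wy":0,"wz":0,"gripper":1},{"tx":0.05,"ty":0,"tz":0,"wx":0,"wy":0,"wz":0,"gripper":1},{"tx":0.05,"ty":0,"tz":0,"wx":0,"wy":0,"wz":0,"gripper":1}]';python3 togo.py "[0,-49,33]"
```

```text
time: 5.78
tool_pos: [542.0, -195.7, 133.5]
tcp_rot: [-1.762, 1.57, -0.51]
contact_force: [-1.3, 1.2, 7.9]
grip_width: 0.7
t 5.7833 case [  0.3 -49.6  33.5] F [-1.3   1.23  7.93] w 0.7
dt cm [0.05 0.03 0.06] rot [ 0.001 -0.     0.001]
time: 6.03
tool_pos: [542.0, -195.7, 133.0]
tcp_rot: [-1.76, 1.57, -0.508]
contact_force: [-1.4, 0.8, 8.7]
grip_width: 0.2
t 6.0333 case [  0.3 -49.6  33. ] F [-1.44  0.78  8.7 ] w 0.2
dt cm [-0.    0.03  0.06] rot [ 0.001 -0.     0.001]
```

Depth is about 13.2 mm at 8.7 N, which matches the spring curve, and I'm not on the stop. Now I'll slide +y.

```bash
python3 -m creep '[{"tx":0.02,"ty":0.03,"tz":0.1,"wx":0,"wy":0,"wz":0,"gripper":1},{"tx":0.02,"ty":0.03,"tz":0.2,"wx":0,"wy":0,"wz":0,"gripper":1},{"tx":0.02,"ty":0.03,"tz":0.3,"wx":0,"wy":0,"wz":0,"gripper":1},{"tx":0.02,"ty":0.03,"tz":0.4,"wx":0,"wy":0,"wz":0,"gripper":1},{"tx":0.02,"ty":0.03,"tz":0.5,"wx":0,"wy":0,"wz":0,"gripper":1},{"tx":0.02,"ty":0.03,"tz":0.5,"wx":0,"wy":0,"wz":0,"gripper":1}]';python3 togo.py "[0,-41,33]"; python3 -m creep '[{"tx":0,"ty":0,"tz":0.1,"wx":0,"wy":0,"wz":0,"gripper":1},{"tx":0,"ty":0,"tz":0.2,"wx":0,"wy":0,"wz":0,"gripper":1},{"tx":0,"ty":0,"tz":0.3,"wx":0,"wy":0,"wz":0,"gripper":1},{"tx":0,"ty":0,"tz":0.4,"wx":0,"wy":0,"wz":0,"gripper":1},{"tx":0,"ty":0,"tz":0.4,"wx":0,"wy":0,"wz":0,"gripper":1}]';python3 togo.py "[0,-41,33]"
```

```text
time: 6.53
tool_pos: [543.6, -192.0, 133.1]
tcp_rot: [-2.184, 1.567, -0.933]
contact_force: [-1.0, -3.8, 8.6]
grip_width: 0.1
t 6.5333 case [  0.7 -45.6  33.1] F [-0.99 -3.77  8.63] w 0.1
dt cm [0.01 0.07 0.46] rot [ 0.001 -0.002  0.003]
time: 6.95
tool_pos: [545.0, -188.2, 133.1]
tcp_rot: [-2.149, 1.567, -0.897]
contact_force: [-0.6, -3.3, 8.6]
grip_width: 0.6
t 6.95 case [  0.8 -41.6  33.1] F [-0.64 -3.31  8.57] w 0.6
dt cm [0.01 0.08 0.06] rot [ 0.001 -0.002  0.003]
```

```bash
python3 -m creep '[{"tx":0,"ty":0,"tz":0.1,"wx":0,"wy":0,"wz":0,"gripper":1},{"tx":0.01,"ty":0.05,"tz":0.2,"wx":0,"wy":0,"wz":0,"gripper":1},{"tx":0.01,"ty":0.05,"tz":0.3,"wx":0,"wy":0,"wz":0,"gripper":1},{"tx":0.01,"ty":0.05,"tz":0.4,"wx":0,"wy":0,"wz":0,"gripper":1},{"tx":0.01,"ty":0.05,"tz":0.4,"wx":0,"wy":0,"wz":0,"gripper":1}]';python3 togo.py "[0,-33,33]"; python3 -m creep '[{"tx":0,"ty":0,"tz":0.1,"wx":0,"wy":0,"wz":0,"gripper":1},{"tx":0,"ty":0,"tz":0.2,"wx":0,"wy":0,"wz":0,"gripper":1},{"tx":0,"ty":0,"tz":0.3,"wx":0,"wy":0,"wz":0,"gripper":1},{"tx":0,"ty":0,"tz":0.4,"wx":0,"wy":0,"wz":0,"gripper":1},{"tx":0,"ty":0,"tz":0.4,"wx":0,"wy":0,"wz":0,"gripper":1}]';python3 togo.py "[0,-33,33]"
```

```text
time: 7.37
tool_pos: [546.0, -184.7, 133.1]
tcp_rot: [-2.117, 1.566, -0.866]
contact_force: [-0.5, -4.2, 8.4]
grip_width: 0.4
t 7.3667 case [  0.6 -37.9  33.1] F [-0.5  -4.2   8.37] w 0.4
dt cm [0.01 0.06 0.49] rot [ 0.001 -0.002  0.004]
time: 7.78
tool_pos: [547.2, -180.9, 133.1]
tcp_rot: [-2.128, 1.566, -0.876]
contact_force: [-1.0, -4.9, 9.1]
grip_width: 0.7
t 7.7833 case [  0.6 -33.9  33.1] F [-1.   -4.92  9.14] w 0.7
dt cm [0.01 0.06 0.09] rot [ 0.001 -0.002  0.004]
```

```bash
cat > snap.py <<'E'
import sys
from plant import *
from h import *
k=sys.argv[1]
for n,(a,b,w,h) in {"top":(300,140,150,120),"side":(230,140,150,220)}.items():
    c=capture(n);pickle.dump(c,open(f"pics/{n}{k}.pkl","wb"))
    s=5 if n=="top" else 2.7
    cv2.imwrite(f"pics/{n}{k}.png",cv2.resize(c["frame"][b:b+h,a:a+w,::-1],None,fx=s,fy=s,interpolation=cv2.INTER_CUBIC))
    M=tocase(xyzmap(c));fr=c["frame"].astype(int)
    red=(abs(M[...,0])<40)&(abs(M[...,1])<95)&(fr[...,0]>2.5*fr[...,1])&(fr[...,2]*3<fr[...,0])
    p=M[red];print(n,len(p),np.percentile(p,[2,10,50,90,98],axis=0).round(1).tolist())
    t=red&(M[...,2]>68); p=M[t]
    if len(p): print(' top',len(p),np.percentile(p[:,1],[2,10,50,90,98]).round(1))
E
python3 snap.py 2
```

```text
top 289 [[-37.6, -11.4, 46.0], [-34.8, -7.3, 52.9], [-0.9, -0.6, 55.0], [14.6, 10.1, 68.3], [19.9, 12.4, 76.1]]
 top 30 [-9.3 -8.1 -7.1 -3.7 -2.8]
side 183 [[-38.6, -64.8, 22.2], [-38.1, -36.0, 35.0], [-34.2, -11.7, 55.0], [-27.3, 6.5, 105.5], [-12.7, 25.8, 208.1]]
 top 28 [-70.9 -66.  -40.9 -13.4 -12.7]
```

View pics/side2.png

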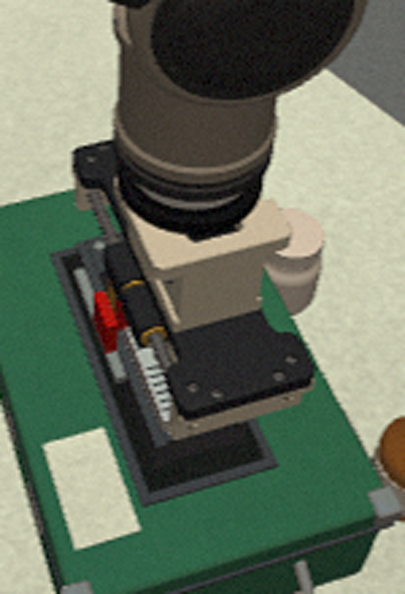

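View pics/top2.png

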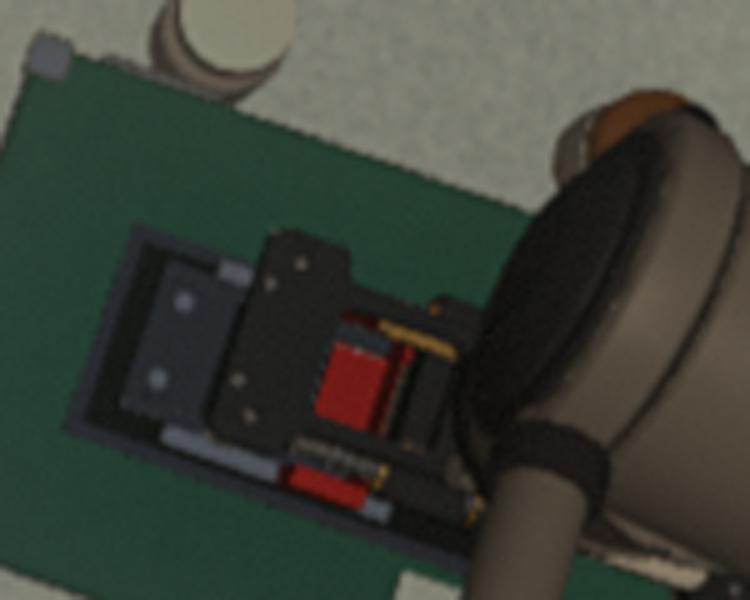

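The keeper is moving: its rear face has gone from about y=-21.5 to -12, and the red tongue (340,385) is advancing over the block. The amber bottle, the white jar and the fingers' depth look unchanged. Continuing.

```bash
python3 -m creep '[{"tx":0,"ty":0,"tz":0.1,"wx":0,"wy":0,"wz":0,"gripper":1},{"tx":0.01,"ty":0.03,"tz":0.2,"wx":0,"wy":0,"wz":0,"gripper":1},{"tx":0.01,"ty":0.03,"tz":0.3,"wx":0,"wy":0,"wz":0,"gripper":1},{"tx":0.01,"ty":0.03,"tz":0.4,"wx":0,"wy":0,"wz":0,"gripper":1},{"tx":0.01,"ty":0.03,"tz":0.4,"wx":0,"wy":0,"wz":0,"gripper":1}]';python3 togo.py "[0,-25,33]"; python3 -m creep '[{"tx":0,"ty":0,"tz":0.1,"wx":0,"wy":0,"wz":0,"gripper":1},{"tx":0,"ty":0,"tz":0.2,"wx":0,"wy":0,"wz":0,"gripper":1},{"tx":0,"ty":0,"tz":0.3,"wx":0,"wy":0,"wz":0,"gripper":1},{"tx":0,"ty":0,"tz":0.4,"wx":0,"wy":0,"wz":0,"gripper":1},{"tx":0,"ty":0,"tz":0.4,"wx":0,"wy":0,"wz":0,"gripper":1}]';python3 togo.py "[0,-25,33]"
```

```text
time: 8.3
tool_pos: [548.3, -177.1, 133.2]
tcp_rot: [-2.091, 1.566, -0.839]
contact_force: [-0.2, -4.6, 9.0]
grip_width: 0.2
t 8.3 case [  0.4 -29.9  33.2] F [-0.17 -4.56  8.95] w 0.2
dt cm [0.02 0.04 0.49] rot [ 0.001 -0.002  0.004]
time: 8.72
tool_pos: [549.6, -173.3, 133.2]
tcp_rot: [-2.101, 1.566, -0.849]
contact_force: [-1.2, -5.8, 8.5]
grip_width: 0.1
t 8.7167 case [  0.4 -25.9  33.2] F [-1.21 -5.79  8.49] w 0.1
dt cm [0.02 0.04 0.09] rot [ 0.001 -0.002  0.004]
```

```bash
python3 -m creep '[{"tx":0.01,"ty":0.02,"tz":0.1,"wx":0,"wy":0,"wz":0,"gripper":1},{"tx":0.02,"ty":0.02,"tz":0.2,"wx":0,"wy":0,"wz":0,"gripper":1},{"tx":0.02,"ty":0.02,"tz":0.2,"wx":0,"wy":0,"wz":0,"gripper":1}]';python3 togo.py "[0,-25,33]"; python3 -m creep '[{"tx":0,"ty":0,"tz":0.1,"wx":0,"wy":0,"wz":0,"gripper":1},{"tx":0,"ty":0,"tz":0.1,"wx":0,"wy":0,"wz":0,"gripper":1}]';python3 togo.py "[0,-25,33]"; python3 snap.py 3
```

```text
time: 8.97
tool_pos: [550.1, -171.4, 133.1]
tcp_rot: [-2.08, 1.566, -0.828]
contact_force: [0.6, -5.6, 9.1]
grip_width: 0.3
t 8.9667 case [  0.3 -23.9  33.1] F [ 0.57 -5.6   9.06] w 0.3
dt cm [ 0.01  0.03 -0.11] rot [ 0.001 -0.002  0.004]
time: 9.13
tool_pos: [550.4, -170.4, 133.1]
tcp_rot: [-2.079, 1.566, -0.827]
contact_force: [-1.4, -4.6, 10.0]
grip_width: 0.4
t 9.1333 case [  0.3 -22.9  33.1] F [-1.4  -4.58  9.97] w 0.4
dt cm [ 0.01  0.03 -0.21] rot [ 0.001 -0.002  0.004]
top 277 [[-37.4, -0.3, 47.7], [-34.9, 3.6, 52.5], [-1.3, 11.4, 55.0], [14.7, 21.5, 63.3], [19.7, 23.6, 75.2]]
 top 20 [ 2.4  3.1  3.9  7.3 12. ]
side 169 [[-38.3, -56.5, 16.0], [-38.1, -7.0, 35.2], [-34.1, -0.9, 55.2], [-28.2, 19.0, 81.6], [-17.9, 47.2, 208.0]]
 top 21 [-82.6 -60.9 -31.3  -3.3  -1.9]
```

```bash
for i in 1; do python3 -m creep '[{"tx":0,"ty":0,"tz":0.1,"wx":0,"wy":0,"wz":0,"gripper":1},{"tx":0,"ty":0,"tz":0.1,"wx":0,"wy":0,"wz":0,"gripper":1}]';python3 togo.py "[0,-25,33]"; python3 -m creep '[{"tx":0,"ty":0,"tz":0.1,"wx":0,"wy":0,"wz":0,"gripper":1},{"tx":0,"ty":0,"tz":0.1,"wx":0,"wy":0,"wz":0,"gripper":1}]';python3 togo.py "[0,-25,33]";done
```

```text
time: 9.4
tool_pos: [550.7, -169.5, 133.1]
tcp_rot: [-2.079, 1.566, -0.827]
contact_force: [-1.3, -5.4, 9.6]
grip_width: 0.6
t 9.4 case [  0.3 -22.   33.1] F [-1.34 -5.37  9.6 ] w 0.6
dt cm [ 0.01  0.03 -0.3 ] rot [ 0.001 -0.002  0.004]
time: 9.57
tool_pos: [551.0, -168.5, 133.1]
tcp_rot: [-2.088, 1.566, -0.836]
contact_force: [-1.1, -4.5, 10.8]
grip_width: 0.3
t 9.5667 case [  0.3 -21.   33.1] F [-1.05 -4.49 10.81] w 0.3
dt cm [ 0.01  0.03 -0.4 ] rot [ 0.001 -0.002  0.004]
```

```bash
for i in 1; do python3 -m creep '[{"tx":0,"ty":0,"tz":0.1,"wx":0,"wy":0,"wz":0,"gripper":1},{"tx":0,"ty":0,"tz":0.1,"wx":0,"wy":0,"wz":0,"gripper":1}]';python3 togo.py "[0,-25,33]"; python3 -m creep '[{"tx":0,"ty":0,"tz":0.05,"wx":0,"wy":0,"wz":0,"gripper":1},{"tx":0,"ty":0,"tz":0.05,"wx":0,"wy":0,"wz":0,"gripper":1}]';python3 togo.py "[0,-25,33]";done
```

```text
time: 9.73
tool_pos: [551.3, -167.6, 133.1]
tcp_rot: [-2.087, 1.566, -0.836]
contact_force: [-1.5, -5.1, 9.3]
grip_width: 0.5
t 9.7333 case [  0.3 -20.   33.1] F [-1.55 -5.15  9.33] w 0.5
dt cm [ 0.01  0.03 -0.5 ] rot [ 0.001 -0.002  0.004]
time: 9.9
tool_pos: [551.4, -167.2, 133.1]
tcp_rot: [-2.095, 1.566, -0.844]
contact_force: [-0.6, -5.8, 9.8]
grip_width: 0.3
t 9.9 case [  0.3 -19.5  33.1] F [-0.56 -5.77  9.78] w 0.3
dt cm [ 0.01  0.03 -0.55] rot [ 0.001 -0.003  0.004]
```

```bash
for i in 1; do python3 -m creep '[{"tx":0,"ty":0,"tz":0.05,"wx":0,"wy":0,"wz":0,"gripper":1},{"tx":0,"ty":0,"tz":0.05,"wx":0,"wy":0,"wz":0,"gripper":1}]';python3 togo.py "[0,-25,33]"; python3 -m creep '[{"tx":0,"ty":0,"tz":0.05,"wx":0,"wy":0,"wz":0,"gripper":1},{"tx":0,"ty":0,"tz":0.05,"wx":0,"wy":0,"wz":0,"gripper":1}]';python3 togo.py "[0,-25,33]";done; python3 snap.py 4
```

```text
time: 10.07
tool_pos: [551.6, -166.8, 133.1]
tcp_rot: [-2.103, 1.566, -0.851]
contact_force: [-1.3, -5.7, 9.6]
grip_width: 0.2
t 10.0667 case [  0.3 -19.1  33.1] F [-1.3  -5.73  9.6 ] w 0.2
dt cm [ 0.01  0.03 -0.59] rot [ 0.001 -0.003  0.004]
time: 10.23
tool_pos: [551.7, -166.3, 133.1]
tcp_rot: [-2.121, 1.566, -0.869]
contact_force: [-1.1, -5.4, 8.9]
grip_width: 0.5
t 10.2333 case [  0.3 -18.6  33.1] F [-1.13 -5.35  8.87] w 0.5
dt cm [ 0.01  0.03 -0.64] rot [ 0.001 -0.003  0.004]
top 278 [[-37.6, 4.7, 46.4], [-34.9, 8.1, 52.5], [-0.7, 15.9, 54.7], [15.0, 25.7, 63.0], [19.2, 27.9, 76.1]]
 top 15 [ 6.7  7.3  8.4 11.6 11.6]
side 168 [[-38.4, -69.7, 24.4], [-38.1, -26.0, 34.6], [-34.0, 2.9, 55.4], [-26.5, 22.0, 106.7], [-0.6, 48.0, 288.5]]
 top 27 [-87.1 -78.7 -31.9   1.6   2.3]
```

```bash
for i in 1; do python3 -m creep '[{"tx":0,"ty":0,"tz":0.05,"wx":0,"wy":0,"wz":0,"gripper":1},{"tx":0,"ty":0,"tz":0.05,"wx":0,"wy":0,"wz":0,"gripper":1}]';python3 togo.py "[0,-25,33]"; python3 -m creep '[{"tx":0,"ty":0,"tz":0.05,"wx":0,"wy":0,"wz":0,"gripper":1},{"tx":0,"ty":0,"tz":0.05,"wx":0,"wy":0,"wz":0,"gripper":1}]';python3 togo.py "[0,-25,33]";done
```

```text
time: 10.5
tool_pos: [551.9, -165.8, 133.1]
tcp_rot: [-2.11, 1.566, -0.858]
contact_force: [-1.5, -5.1, 10.1]
grip_width: 0.4
t 10.5 case [  0.3 -18.1  33.1] F [-1.46 -5.13 10.1 ] w 0.4
dt cm [ 0.01  0.03 -0.69] rot [ 0.001 -0.003  0.004]
time: 10.67
tool_pos: [552.1, -165.3, 133.1]
tcp_rot: [-2.1, 1.566, -0.849]
contact_force: [-1.0, -6.2, 9.3]
grip_width: 0.9
t 10.6667 case [  0.3 -17.6  33.1] F [-0.95 -6.16  9.32] w 0.9
dt cm [ 0.01  0.03 -0.74] rot [ 0.001 -0.003  0.004]
```

```bash
for i in 1; do python3 -m creep '[{"tx":0,"ty":0,"tz":0.05,"wx":0,"wy":0,"wz":0,"gripper":1},{"tx":0,"ty":0,"tz":0.05,"wx":0,"wy":0,"wz":0,"gripper":1}]';python3 togo.py "[0,-25,33]"; python3 -m creep '[{"tx":0,"ty":0,"tz":0.05,"wx":0,"wy":0,"wz":0,"gripper":1},{"tx":0,"ty":0,"tz":0.05,"wx":0,"wy":0,"wz":0,"gripper":1}]';python3 togo.py "[0,-25,33]";done; python3 snap.py 5
```

```text
time: 10.83
tool_pos: [552.2, -164.9, 133.1]
tcp_rot: [-2.115, 1.566, -0.863]
contact_force: [-0.5, -5.3, 10.5]
grip_width: 0.6
t 10.8333 case [  0.3 -17.1  33.1] F [-0.49 -5.27 10.45] w 0.6
dt cm [ 0.01  0.03 -0.79] rot [ 0.001 -0.003  0.004]
time: 11.0
tool_pos: [552.2, -164.8, 133.1]
tcp_rot: [-2.21, 1.565, -0.958]
contact_force: [-1.8, -7.4, 9.9]
grip_width: 0.5
t 11.0 case [  0.3 -17.   33.1] F [-1.79 -7.38  9.93] w 0.5
dt cm [ 0.01  0.03 -0.8 ] rot [ 0.001 -0.003  0.004]
top 271 [[-37.7, 5.8, 46.1], [-35.0, 9.5, 52.8], [-1.4, 17.2, 54.8], [14.9, 27.2, 60.3], [19.8, 29.3, 75.7]]
 top 14 [ 8.6  9.3  9.6 12.2 13.6]
side 162 [[-38.4, -53.8, 22.2], [-38.1, 1.5, 34.1], [-34.2, 4.8, 54.9], [-26.2, 23.3, 72.7], [-1.1, 47.9, 206.5]]
 top 19 [-84.1 -59.8 -46.8   3.1   4. ]
```

The TCP stopped at y=-17.0, Fy rose to -7.4 N and the keeper has travelled about 23.7 mm, so it is on its stop. I'll back off 3 mm and then lift slowly.

```bash
python3 -m creep '[{"tx":0,"ty":0,"tz":-0.1,"wx":0,"wy":0,"wz":0,"gripper":1},{"tx":0,"ty":0,"tz":-0.2,"wx":0,"wy":0,"wz":0,"gripper":1},{"tx":0,"ty":0,"tz":-0.3,"wx":0,"wy":0,"wz":0,"gripper":1},{"tx":0,"ty":0,"tz":-0.4,"wx":0,"wy":0,"wz":0,"gripper":1},{"tx":-0.05,"ty":0,"tz":-0.4,"wx":0,"wy":0,"wz":0,"gripper":1},{"tx":-0.1,"ty":0,"tz":-0.4,"wx":0,"wy":0,"wz":0,"gripper":1},{"tx":-0.15,"ty":0,"tz":-0.4,"wx":0,"wy":0,"wz":0,"gripper":1},{"tx":-0.2,"ty":0,"tz":-0.4,"wx":0,"wy":0,"wz":0,"gripper":1}]';python3 togo.py "[0,-25,33]"; python3 -m creep '[{"tx":-0.1,"ty":0,"tz":0,"wx":0,"wy":0,"wz":0,"gripper":1},{"tx":-0.2,"ty":0,"tz":0,"wx":0,"wy":0,"wz":0,"gripper":1},{"tx":-0.3,"ty":0,"tz":0,"wx":0,"wy":0,"wz":0,"gripper":1}]';python3 togo.py "[0,-25,33]"
```

```text
time: 11.77
tool_pos: [551.6, -165.8, 134.7]
tcp_rot: [-1.263, 1.567, -0.011]
contact_force: [1.8, 3.2, 8.0]
grip_width: 0.3
t 11.7667 case [  0.1 -18.2  34.7] F [1.83 3.18 8.  ] w 0.3
dt cm [ 0.17  0.01 -0.68] rot [0.001 0.001 0.004]
time: 12.02
tool_pos: [549.7, -166.0, 136.0]
tcp_rot: [1.467, 1.569, 2.719]
contact_force: [-0.2, 1.6, 0.9]
grip_width: 0.3
t 12.0167 case [ -1.7 -19.   36. ] F [-0.18  1.64  0.88] w 0.3
dt cm [ 0.3  -0.17 -0.6 ] rot [ 0.001  0.    -0.001]
```

The force went to about zero at z=36 mm, above the trapped pad at about 34.7. Lifting clear.

```bash
python3 -m creep '[{"tx":-0.1,"ty":0,"tz":-0.2,"wx":0,"wy":0,"wz":0,"gripper":1},{"tx":-0.2,"ty":0.1,"tz":-0.4,"wx":0,"wy":0,"wz":0,"gripper":1},{"tx":-1,"ty":0.1,"tz":-0.5,"wx":0,"wy":0,"wz":0,"gripper":1},{"tx":-3,"ty":0.1,"tz":-0.5,"wx":0,"wy":0,"wz":0,"gripper":1},{"tx":-6,"ty":0.1,"tz":-0.5,"wx":0,"wy":0,"wz":0,"gripper":1},{"tx":-9,"ty":0.1,"tz":-0.5,"wx":0,"wy":0,"wz":0,"gripper":1},{"tx":-10,"ty":0.1,"tz":-0.5,"wx":0,"wy":0,"wz":0,"gripper":1},{"tx":-10,"ty":0.1,"tz":-0.5,"wx":0,"wy":0,"wz":0,"gripper":1}]';python3 togo.py "[0,-25,133]"; python3 -m creep '[{"tx":-3,"ty":8,"tz":12,"wx":0,"wy":0,"wz":0,"gripper":1},{"tx":-3,"ty":8,"tz":12,"wx":0,"wy":0,"wz":0,"gripper":1},{"tx":-3,"ty":8,"tz":20,"wx":0,"wy":0,"wz":0,"gripper":1},{"tx":-3,"ty":8,"tz":20,"wx":0,"wy":0,"wz":0,"gripper":1},{"tx":-3,"ty":8,"tz":20,"wx":0,"wy":0,"wz":0,"gripper":1},{"tx":-3,"ty":8,"tz":20,"wx":0,"wy":0,"wz":0,"gripper":1},{"tx":-3,"ty":8,"tz":20,"wx":0,"wy":0,"wz":0,"gripper":1}]'; python3 snap.py 6; python3 - <<'E'
from h import *
c=pickle.load(open("pics/top6.pkl","rb"));M=tocase(xyzmap(c))
for y in range(-75,50,6):
    s=(abs(M[...,0])<12)&(abs(M[...,1]-y)<2.5)
    if s.any(): print(y,np.percentile(M[s][:,2],[10,50,90]).round(1))
E
```

```text
time: 12.68
tool_pos: [548.8, -171.3, 240.1]
tcp_rot: [-1.679, 1.564, -0.428]
contact_force: [-0.4, 0.7, -0.3]
grip_width: 0.3
t 12.6833 case [ -0.9 -24.3 140.1] F [-0.42  0.7  -0.28] w 0.3
dt cm [ 0.71 -0.09 -0.07] rot [ 0.001 -0.001  0.006]
time: 13.27
tool_pos: [533.7, 47.4, 265.5]
tcp_rot: [1.447, 1.569, 2.704]
contact_force: [-0.5, -0.1, 0.7]
grip_width: 0.6
top 496 [[-36.7, 3.2, 51.2], [-32.2, 5.0, 53.1], [0.3, 12.8, 55.7], [31.5, 26.5, 76.4], [36.2, 29.1, 78.1]]
 top 151 [ 2.6  3.7  6.7  9.7 10. ]
side 664 [[-38.2, 1.2, 29.7], [-35.2, 1.7, 42.7], [-4.8, 3.0, 58.9], [29.7, 22.1, 76.6], [36.0, 29.0, 77.6]]
 top 228 [1.3 1.8 3.5 8.6 9.8]
-75 [32.4 34.2 35.8]
-69 [32.3 34.9 36.6]
-63 [32.5 34.2 35.9]
-57 [33.  34.1 36. ]
-51 [33.  35.  36.4]
-45 [32.9 34.3 35.9]
-39 [32.8 33.3 35.7]
-33 [32.9 34.1 35.5]
-27 [32.7 34.4 36.5]
-21 [32.8 34.4 35.9]
-15 [33.3 34.6 36.4]
-9 [31.9 33.8 35.6]
3 [74.4 76.  78.4]
9 [54.8 68.4 76.3]
15 [52.5 54.4 56. ]
21 [52.9 54.5 56.3]
27 [50.5 54.5 55.8]
33 [47.  48.4 49.8]
39 [ 1.1 28.1 47.6]
```

View pics/side6.png

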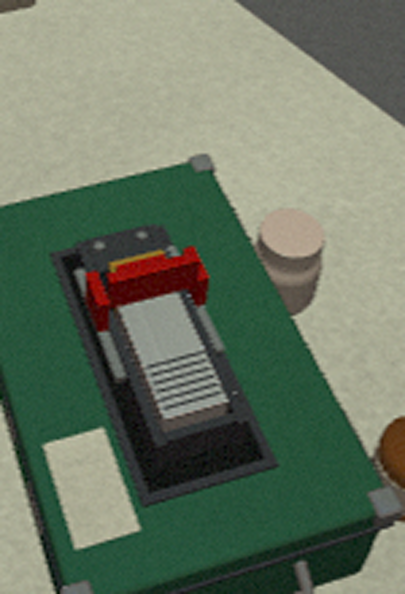

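View pics/top6.png

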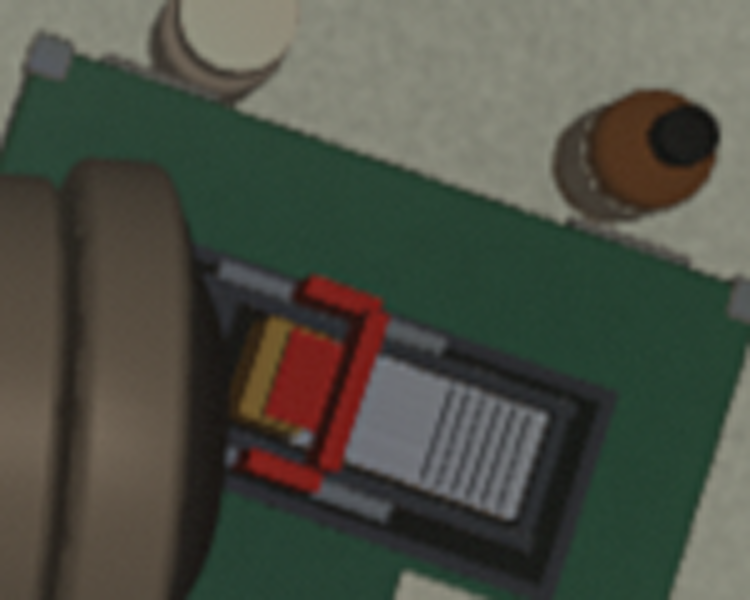

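The tongue (305,375) lies over the brass block. The pad sits at 34.3 mm, about 11.7 mm down. The plate is at y=+1.5, about 23.5 mm from its start. The bottle and jar are where they were. I'll settle the arm, check the carton, and hand in.

```bash
python3 -m creep '[{"tx":0,"ty":0,"tz":0,"wx":0,"wy":0,"wz":0,"gripper":1},{"tx":0,"ty":0,"tz":0,"wx":0,"wy":0,"wz":0,"gripper":1},{"tx":0,"ty":0,"tz":0,"wx":0,"wy":0,"wz":0,"gripper":1},{"tx":0,"ty":0,"tz":0,"wx":0,"wy":0,"wz":0,"gripper":1}]'; python3 - <<'E'
from plant import *
from h import *
a=pickle.load(open("pics/side0.pkl","rb"));b=pickle.load(open("pics/side6.pkl","rb"))
for n,(x0,x1,y0,y1) in dict(carton=(188,230,288,356),jar=(322,352,215,258),bottle=(368,402,288,333)).items():
    print(n,np.abs(a["frame"][y0:y1,x0:x1].astype(int)-b["frame"][y0:y1,x0:x1]).mean().round(1))
print(get_obs()['contact_force'].round(2)); close_job()
E
```

```text
time: 13.7
tool_pos: [534.3, 43.3, 266.4]
tcp_rot: [1.952, 1.57, -3.081]
contact_force: [0.2, 0.1, 0.9]
grip_width: 0.4
carton 5.8
jar 5.0
bottle 4.9
[0.22 0.08 0.88]
the job is handed in; nothing more can be done
```

The exhibit case looks locked, and I handed the job in at about 13.7 s; the hand-in reports no verdict. I pressed the pad down about 13 mm with closed fingertips, slid over it pushing the red keeper onto its end stop, then backed off and lifted clear.

- **Keeper:** the cameras show about 23.5 mm of travel. The push force rose to about 7.4 N at the stop, where the fingers stopped advancing.
- **Plunger:** the pad sits at about 34.3 mm above the lid, against 46 mm at rest, so it is trapped about 11.7 mm down under the tongue.
- **Forces:** the largest single reading was about 11 N in the readings I took after each move, with about 12–13 N combined at the stop. I saw nothing near 25 N, but I have no readings between those.
- **Bystanders:** the bottle, jar and carton are unchanged in the last picture, with differences at noise level.
- **One disagreement:** backing off from the plate, the fingers moved only 1–2 mm instead of the commanded 4 mm before the lift. The last picture shows the keeper stayed home.

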